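# Set the bench dial caliper on the glass tea canister

### The job

Set the bench dial caliper to the glass canister that stands between its jaws: push the sliding jaw shut on the canister until the pointer on the dial has swung about a quarter turn from its rest (an eighth to three eighths will do, never more than half), then turn the dial's rim until its zero mark stands under the pointer. Move the canister only with the jaw, never with the gripper, and keep it upright. Leave the kettle and the teapot where they are, and leave the caliper gripping the canister with the pointer on zero.

Things in the scene. Friction and masses are not known exactly. Their poses are not given: they have to be found in the camera images.
- gauge: Caliper bolted to the shelf: steel beam 40 wide, 400 long, 30 high, along y, its centre line at x = +50 mm. Origin on the shelf at mid-length. Jaw blades stick out to -x of the beam (x -70 to +20, z 6 to 60), flat faces across y: sliding jaw on the -y side, anvil (a sprung plate) on the +y side, its face near y = 85 mm but set up to 10 either way, unmeasured: find it by touch.
- jaw (a joint): Sliding jaw, m: its contact face is at gauge y = -85 mm + value, so it grows as the jaw shuts (to +y); travel 125 mm. Stiff sliding fit: takes about 9 N to move, more once the anvil is loaded, and stays where it is left, also against the anvil's spring.
- jaw_face (a point): Centre of the sliding jaw's contact face, 35 mm above the shelf, at gauge x = -30.
- jaw_back (a point): Centre of the flat back face (60 wide, 40 high, z = 32 to 72 mm) of the sliding jaw's carriage, which looks to gauge -y; push here to +y. It is 60 mm behind the jaw's contact face, 52 mm above the shelf, over the beam (beam top 30 mm).
- canister: Loose tall glass canister with a twist cap, 80 diameter, 132 tall, about 0.55 kg; origin at the centre of its foot. It stands on the shelf between the jaws, touching neither.
- pointer (a joint): Dial pointer, rad: 0 at rest (pointing to gauge -x), grows clockwise from above; 1.57 is a quarter turn. Pressing the anvil to gauge +y swings it 0.39 rad per mm against 1 N per mm (quarter turn: 4 mm, 4 N; stop at 9 mm); it goes back when the load goes.
- pointer_tip (a point): End of the pointer, 28 mm from the dial's axis.
- bezel (a joint): Rim of the dial with its scale, rad: 0 when the zero mark points to gauge -x, grows clockwise from above; limits -2.5 and 4. Stiff: about 0.06 N m to turn, stays where it is left.
- bezel_center (a point): Centre of the top of the dial's rim, on its vertical axis, 102 mm above the shelf. The rim is a knurled steel drum 66 diameter and 22 high (z = 80 to 102 mm) on a 50 mm square column; the pointer's hub stands 5 mm above its top. Grip across the diameter from above, at any yaw.
- bezel_zero (a point): Zero mark (one broad bar among thin ticks) on the top of the rim, 28 mm from the axis.
- kettle: Bystander: stainless kettle, 160 diameter, 182 tall with its bail handle, spout to its +x (110 mm out); origin under its centre.
- teapot: Bystander: mustard yellow ceramic teapot, 140 diameter, 118 tall, spout +x and handle -x (about 110 mm out each); origin under its centre.
- trivet: Bystander, fixed: round silicone trivet, 160 diameter, 8 high; origin under its centre.
- bin: Bystander, fixed: lidded plastic bin 170 x 210, 164 tall, flap on its -x face; origin under its centre.
Not all that is in view belongs to the job. There is more than one size of the canister; the one meant has the size given above.

How it is judged:
By the outcome, as a careful person would: the job done as asked, in the order asked, and still so for the second after the job is handed in, with the robot touching nothing.
It also fails if it takes over 72 s, if anything falls off the work surface, if the arm or the gripper's body presses on something with over 40 N, if the wrist force passes 120 N, or if a joint passes its speed limit or range.

### The arm

A 6-joint arm with a two-finger parallel gripper is mounted at the origin on the work surface. World frame = base frame: x ahead of the robot, y to its left, z up, the work surface at z = 0. Lengths are in m, angles in rad, forces in N, time in s.
With the tool pointing down it reaches from about 0.375 to 0.925 m from the base axis. Payload 5.7 kg.
Tool frame: the origin (TCP) lies on the mounting face of the last link; the fingertips stand 182 mm ahead of it and the grasp point (between the pads) lies 163 mm ahead of it; z points along the fingers, y is the line along which they close (so a half turn about z gives the same grasp; the last joint's range is limited). The gripper opens to 88 mm and grips with 3 to 60 N. Pads are 20 mm wide; open, the fingers measure 115 mm over their backs; the gripper's body (75 mm by 178 mm) begins 61 mm behind the grasp point.
Start: joints at [-1.243, 0.359, 1.51, -0, 1.272, -0.115], TCP at [0.257, -0.542, 0.405] pointing down, gripper open.
Joint ranges: [-2.97, 2.97], [-1.01, 2.36], [0.21, 2.38], [-0.96, 4.11], [0.2, 2.71], [-2.98, 2.98]. Speed limits (rad/s): [2.39, 2.39, 3.14, 3.14, 3.14, 3.14].

### API

Orientations are given as a unit quaternion [x, y, z, w].
In Python, from bench import bot gives the robot as it stands.
- The arm moves only by the tool arm_command, never from a script. Its argument "motion" is text: rows parted by semicolons, each of 5 numbers parted by spaces: the finger opening in cm, from 0 to 8.78, then the shift along the world's x, y, z in cm, then the turn about the world's z in rad. In form: gripper x y z roll; .... A call has 1 to 20 rows; each row shifts and turns the commanded pose from where the row before left it; what a row does not reach is not made up. A row lasts 1/12 s, in which the tool goes at most 41.7 mm and 7.16 degrees, less where a joint would pass 70% of its speed; a pose out of reach is approached as far as the arm can. A call is refused whole if a number of a shift passes 4.17 or a number of a turn 0.125, either way. A call with a gripper value outside its range is refused whole. The fingers move at their own pace and stop on an object; "squeeze" is the grip in N (left out, the last holds). Time passes only in rows, so rows that do not move let the fingers close. It gives the time, the measured TCP pose, the force, the opening and the grip force at its end, in the units of the state.
- bot.sense(): the state, without advancing time (a new reading comes with each control period).
- bot.camera(name): name is "side" or "top"; returns a dict with "img" (420x560x3 uint8, blue, green, red), "range_z" (420x560 float32, m along the optical axis (not along the pixel's ray), 0 where there is no reading), "mtx" (3x3 intrinsics, pixels), "D" ([k1, k2, p1, p2, k3] as OpenCV has them; the pictures are not rectified), "origin" and "rotation" of the camera in the world. Camera axes: x right, y down, z forward; pixel columns grow to the right and rows downward; lengths in m; the calibration is good to about 2 mm. A picture is of the moment at which its call begins.
- bot.hand_in(): hands the job in; it is judged then, once.
Trained networks look in a picture, given as the dict that the camera call returned (one of the last four; its "shot" number tells which), for a name from the list of things; names that differ only in an ending like _2 or _b are one class to them, and where a whole thing is asked for, a point or a joint stands for the part that bears it (a point fixed in the world has none). Each returns a list of dicts, best first, with "score" (0 to 1); they miss things now and then, are a little off and sometimes report something else, mostly with a low value. They report only what shows in the picture. A call takes as long as a camera call. They do not tell look-alikes from the thing itself.
- bot.look_for(picture, target): "bbox" ([centre column, centre row, width, height] as shares, 0 to 1, of the picture: columns of its width, rows of its height, round what is visible of it).
The state is a dict: "clock": time; "joint_positions": joint angles; "qvel": joint speeds; "tau": joint torques, N m; "position": TCP position; "orientation": TCP orientation; "ft_force": force on the tool from outside, world axes, zero at the start; "wrist_torque": the same for the moment, N m; "finger_gap": opening from 0.0 (shut) to 1.0 (fully open); "gripper_force": force on a finger pad.
Only numpy, scipy, OpenCV 4.12 (cv2) and the standard library are available. Lean on these libraries where they do the work, as an engineer would, in place of code of your own. Each camera call takes 0.05 s, during which the arm holds its last target. There are 200 camera calls.

## Working session

There is one attempt and no reset: what is moved stays moved. The work goes in short steps, Python scripts to look and compute and a tool call to move; the robot and the scene stay as the last step left them, time stands still between calls to the robot, and variables do not carry over. Pictures are saved under pics/ and viewed, at most 10 in all, crops included, and the job is handed in when it is done.

Besides the shell and the picture viewer there is one more tool, called by a JSON object that holds its "api" and its "payload", one argument or row to a line. arm_command: Moves the arm, as the interface text tells. Its arguments: {"type":"object","properties":{"motion":{"type":"string"},"squeeze":{"type":"number"}},"required":["motion"]}

```bash
mkdir -p pics; cat > h.py <<'E'
import numpy as np, cv2
from bench import bot
def px2w(c,uv,z=None,rng=None):
    uv=np.array(uv,float).reshape(-1,1,2)
    n=cv2.undistortPoints(uv,np.array(c["mtx"]),np.array(c["D"])).reshape(-1,2)
    d=np.c_[n,np.ones(len(n))]@np.array(c["rotation"]).T
    o=np.array(c["origin"])
    if z is not None: return o+d*((z-o[2])/d[:,2])[:,None]
    return o+d*np.array(rng).reshape(-1,1)
def cloud(c):
    h,w=c["range_z"].shape
    v,u=np.mgrid[:h,:w]
    return px2w(c,np.c_[u.ravel(),v.ravel()],rng=c["range_z"].ravel()).reshape(h,w,3)
E
python3 - <<'E'
from h import *
T=bot.camera("top");S=bot.camera("side")
cv2.imwrite("pics/t0.png",T["img"]);cv2.imwrite("pics/s0.png",S["img"])
for n,c in(("top",T),("side",S)):
    P=cloud(c); print(n,c["origin"],c["rotation"][:,2] if hasattr(c["rotation"],"shape") else c["rotation"])
    for t in["gauge","jaw","canister","bezel","bezel_center","bezel_zero","pointer_tip","jaw_back","jaw_face","kettle","teapot"]:
        for r in bot.look_for(c,t)[:3]:
            b=np.array(r["bbox"])*[560,420,560,420]
            u,v=int(b[0]),int(b[1])
            print(t,round(r["score"],2),b.round(0),P[min(v,419),min(u,559)].round(3))
print(bot.sense())
E
```

```text
Traceback (most recent call last):
  File "h.py", line 13, in cloud
    return px2w(c,np.c_[u.ravel(),v.ravel()],rng=c["range_z"].ravel()).reshape(h,w,3)
           ~~~~^^^^^^^^^^^^^^^^^^^^^^^^^^^^^^^^^^^^^^^^^^^^^^^^^^^^^^^
  File "h.py", line 6, in px2w
    d=np.c_[n,np.ones(len(n))]@np.array(c["rotation"]).T
      ~~~~~~~~~~~~~~~~~~~~~~~~^~~~~~~~~~~~~~~~~~~~~~~~~~
ValueError: matmul: Input operand 1 has a mismatch in its core dimension 0, with gufunc signature (n?,k),(k,m?)->(n?,m?) (size 4 is different from 3)
```

Rotation is a quaternion.

```bash
sed -i 's/np.array(c\["rotation"\]).T/R.from_quat(c["rotation"]).as_matrix().T/; 1a from scipy.spatial.transform import Rotation as R' h.py
python3 - <<'E'
from h import *
T=bot.camera("top");S=bot.camera("side")
cv2.imwrite("pics/t0.png",T["img"]);cv2.imwrite("pics/s0.png",S["img"])
for n,c in(("top",T),("side",S)):
    P=cloud(c); print(n,c["origin"],c["rotation"],c["mtx"])
    for t in["gauge","jaw","canister","bezel","bezel_center","bezel_zero","pointer_tip","jaw_back","jaw_face","kettle","teapot"]:
        for r in bot.look_for(c,t)[:3]:
            b=np.array(r["bbox"])*[560,420,560,420]
            u,v=int(b[0]),int(b[1])
            print(t,round(r["score"],2),b.round(0),P[min(v,419),min(u,559)].round(3))
print(bot.sense())
E
```

```text
top [ 0.45780972 -0.07608877  1.48277092] [-0.69796706  0.71526916 -0.02327366  0.02627446] [[417.77122944   0.         272.31360597]
 [  0.         417.77122944 206.81437239]
 [  0.           0.           1.        ]]
gauge 0.92 [249. 224. 120.  45.] [0.506 0.013 0.   ]
jaw 0.6 [285. 227.  17.  36.] [ 0.489 -0.111  0.005]
jaw 0.45 [244. 240.  30.  27.] [0.448 0.022 0.135]
canister 0.92 [245. 242.  27.  29.] [0.441 0.019 0.132]
canister 0.8 [166. 261.  46.  30.] [0.387 0.269 0.179]
canister 0.71 [422. 244.  78.  75.] [ 0.42  -0.545  0.16 ]
bezel_center 0.78 [202. 213.  22.  20.] [0.544 0.167 0.1  ]
bezel_center 0.51 [285. 230.  17.  45.] [ 0.482 -0.114  0.001]
bezel_zero 0.6 [200. 214.  19.  21.] [0.54  0.171 0.11 ]
bezel_zero 0.57 [247. 144.  48.  42.] [0.79  0.018 0.007]
pointer_tip 0.21 [366. 162.  44.  42.] [ 0.688 -0.369  0.18 ]
jaw_back 0.64 [286. 227.  18.  44.] [ 0.489 -0.114  0.009]
jaw_back 0.6 [199. 212.  19.  24.] [0.543 0.171 0.11 ]
jaw_face 0.88 [283. 230.  16.  48.] [ 0.482 -0.107 -0.002]
kettle 0.91 [363. 163.  47.  40.] [ 0.685 -0.363  0.177]
kettle 0.43 [284. 226.  
[... 934 characters left out ...]
 1.3, 'joint_positions': array([-1.24313184e+00,  3.58791927e-01,  1.51039666e+00, -1.01782363e-05,
        1.27248507e+00, -1.15095261e-01]), 'qvel': array([-0.00097788, -0.00121598, -0.00054306, -0.00015161,  0.00049662,
        0.00072893]), 'tau': array([ 2.17055494e-03, -5.15330064e+01, -2.71121246e+01,  6.78581558e-02,
        2.43982149e-02,  5.12018801e-06]), 'position': array([ 0.25705177, -0.54213788,  0.40462886]), 'orientation': array([ 9.75595062e-01,  2.19577490e-01, -9.13333407e-06, -3.97560277e-05]), 'ft_force': array([-0.43818948, -0.34650845, -0.55677716]), 'wrist_torque': array([ 0.01454518, -0.02813915,  0.04476136]), 'gripper_force': 0.0, 'finger_gap': 0.994182301809731}
```

View pics/t0.png

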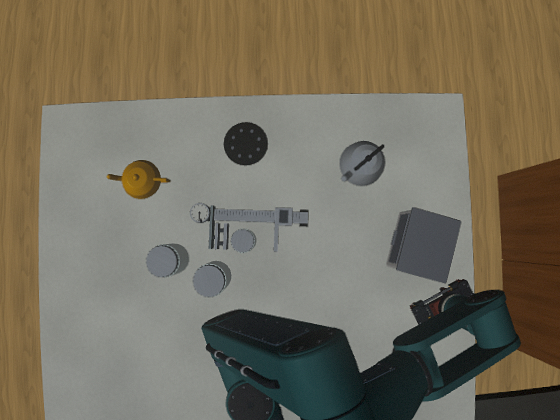

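View pics/s0.png

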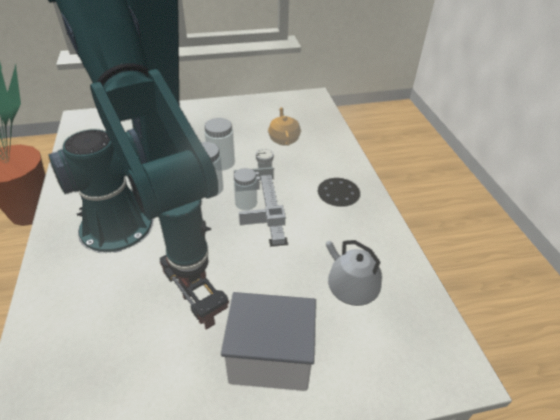

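Top view: candidates for the canister are (166,261) and (211,279), both ~180 tall, and (243,241), 132 tall between the jaws. I choose the last. The dial is at (200,213), the carriage at (285,216), the kettle at (362,163) and the teapot at (140,180). Next comes a close crop plus the gauge's axis.

```bash
python3 - <<'E'
from h import *
T=bot.camera("top");P=cloud(T)
cv2.imwrite("pics/c1.png",cv2.resize(T["img"][190:260,180:320],(800,400),interpolation=cv2.INTER_CUBIC))
X=P[190:262,180:320].reshape(-1,3)
def show(n,m):
    q=X[m]; 
    if len(q)>3: print(n,len(q),q.mean(0).round(4),q.min(0).round(3),q.max(0).round(3))
z=X[:,2]
beam=(z>.02)&(z<.04)&(X[:,0]>.51)&(X[:,0]<.57)&(X[:,1]<.13)
show("beam",beam); print(np.polyfit(X[beam][:,1],X[beam][:,0],1))
show("can",(z>.12)&(z<.15)&(X[:,0]<.5))
show("carr",(z>.06)&(z<.08)&(X[:,1]<-.05))
show("blade",(z>.045)&(z<.068)&(X[:,1]<-.05)&(X[:,0]<.52))
show("blade2",(z>.045)&(z<.068)&(X[:,1]>.05)&(X[:,0]<.52))
d=(z>.09)&(z<.115)&(X[:,0]>.5)&(X[:,1]>.1);show("dial",d)
q=X[d][:,:2].astype(np.float32);print(cv2.minEnclosingCircle(q))
hist=np.histogram(X[(X[:,0]>.51)&(X[:,0]<.56)&(X[:,1]<-.1)][:,1],20)
S=bot.camera("side");P=cloud(S);X=P[130:250,225:300].reshape(-1,3);z=X[:,2]
show("dialS",(z>.095)&(z<.112)&(X[:,0]>.5)&(X[:,1]>.1))
show("carrS",(z>.06)&(z<.08)&(X[:,1]<-.05)&(X[:,0]>.48))
beam=(z>.02)&(z<.034)&(X[:,0]>.50)&(X[:,0]<.58)&(X[:,1]<.13)
show("beamS",beam);print(np.polyfit(X[beam][:,1],X[beam][:,0],1))
E
```

```text
beam 820 [ 0.5327 -0.0064  0.0309] [ 0.51  -0.192  0.02 ] [0.557 0.13  0.039]
[0.04946861 0.53300723]
can 432 [0.4453 0.0361 0.133 ] [ 0.384 -0.007  0.121] [0.483 0.233 0.147]
carr 377 [ 0.5141 -0.1034  0.0713] [ 0.407 -0.138  0.06 ] [ 0.556 -0.073  0.08 ]
blade 113 [ 0.4565 -0.0831  0.0603] [ 0.407 -0.137  0.047] [ 0.519 -0.073  0.068]
blade2 311 [0.4625 0.1254 0.0592] [0.38  0.084 0.045] [0.518 0.248 0.067]
dial 321 [0.5423 0.171  0.1038] [0.51  0.139 0.091] [0.574 0.204 0.113]
((0.5426833033561707, 0.17200016975402832), 0.03379994258284569)
dialS 166 [0.5422 0.163  0.1013] [0.509 0.129 0.095] [0.574 0.201 0.108]
carrS 271 [ 0.5245 -0.1164  0.0696] [ 0.484 -0.146  0.06 ] [ 0.556 -0.081  0.077]
beamS 548 [ 0.5301 -0.0306  0.0283] [ 0.501 -0.199  0.02 ] [0.567 0.13  0.034]
[0.05685111 0.53184141]
```

View pics/c1.png

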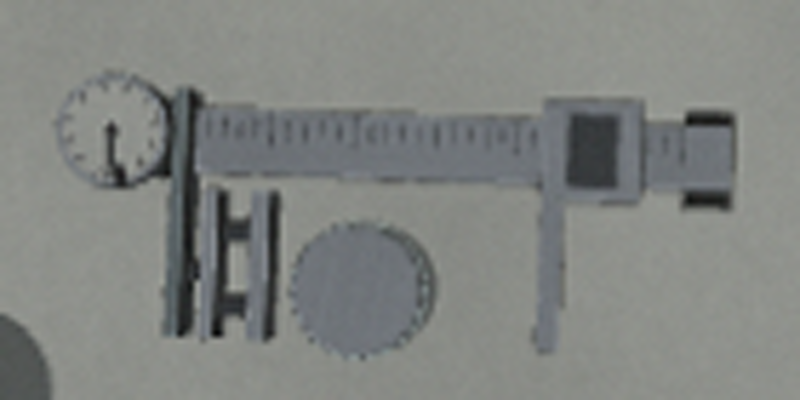

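The crop shows the 132 mm canister at (363,290), clear of the jaw blade (550) and the anvil plate (270). The dial is at (115,128) with its pointer down (gauge -x). Next I check the heights around the carriage back and the dial.

```bash
python3 - <<'E'
from h import *
T=bot.camera("top");P=cloud(T)
np.set_printoptions(linewidth=200,suppress=True)
for r in(213,216): 
    print("row",r);print(np.c_[np.arange(270,314),(P[r,270:314]*1000).round(0)].astype(int)[:,[0,1,2,3]].tolist())
print((P[213,190:225]*1000).round(0).astype(int).tolist())
print((P[206,206:222]*1000).round(0).astype(int).tolist())
E
```

```text
row 213
[[270, 538, -63, 34], [271, 538, -66, 31], [272, 538, -70, 31], [273, 538, -73, 33], [274, 538, -77, 29], [275, 536, -80, 71], [276, 536, -83, 72], [277, 535, -87, 77], [278, 535, -90, 76], [279, 536, -93, 68], [280, 535, -97, 77], [281, 535, -100, 76], [282, 535, -103, 75], [283, 535, -107, 73], [284, 535, -110, 73], [285, 535, -114, 73], [286, 535, -117, 69], [287, 535, -121, 69], [288, 535, -124, 67], [289, 535, -127, 73], [290, 535, -131, 70], [291, 534, -134, 73], [292, 534, -137, 75], [293, 537, -143, 28], [294, 536, -146, 32], [295, 536, -149, 33], [296, 536, -153, 35], [297, 536, -157, 30], [298, 536, -160, 35], [299, 536, -164, 25], [300, 536, -167, 30], [301, 536, -171, 29], [302, 536, -174, 34], [303, 535, -177, 33], [304, 536, -181, 30], [305, 535, -184, 34], [306, 535, -188, 34], [307, 535, -191, 36], [308, 537, -197, 3], [309, 537, -201, 3], [310, 537, -204, 1], [311, 536, -208, 6], [312, 536, -212, 1], [313, 536, -215, 1]]
row 216
[[270, 528, -62, 26], [271, 528, -66, 31], [272, 528, -69, 33], [273, 528, -73, 34], [274, 528, -76, 31], [275, 526, -80, 72], [276,
[... 948 characters left out ...]
179, 105], [541, 177, 97], [540, 172, 105], [540, 170, 100], [540, 166, 100], [540, 162, 105], [540, 160, 101], [540, 156, 100], [540, 152, 104], [540, 149, 103], [540, 147, 97], [540, 143, 99], [540, 140, 98], [542, 142, 62], [542, 139, 59], [542, 136, 59], [542, 134, 47], [543, 132, 34], [543, 130, 30], [543, 126, 33], [543, 123, 27], [543, 119, 32], [543, 116, 26], [543, 112, 31], [543, 108, 30], [543, 105, 28], [542, 101, 33], [542, 98, 28]]
[[563, 149, 105], [563, 146, 99], [564, 145, 83], [571, 155, -3], [566, 143, 56], [565, 137, 69], [565, 134, 67], [566, 132, 57], [567, 132, 37], [570, 133, 0], [570, 129, 2], [569, 126, 5], [569, 122, 4], [569, 118, 7], [569, 115, 5], [569, 111, 3]]
```

{"api": "arm_command", "payload": {
  "motion": "0 2.5 4 0 0.125;0 2.5 4 0 0.125;0 2.5 4 0 0.125;0 2.5 4 0 0.125;0 2.5 4 0 0.125;0 2.5 4 0 0.125;0 2.5 4 0 0.125;0 2.5 3 0 0.125;0 2.5 3 0 0.08;0 2.5 3 0 0;0 2.5 0 0 0;0 0 0 0 0;0 0 0 0 0"
}}

```text
clock: 2.53
position: [0.5126, -0.2043, 0.4046]
orientation: [0.723, 0.691, -0.0, 0.0]
ft_force: [-0.1, 0.0, -0.4]
finger_gap: 0.054
gripper_force: 0.0
```

{"api": "arm_command", "payload": {
  "motion": "0 1.4 3.5 0 0;0 0 0 -3 0;0 0 0 -3 0;0 0 0 -3 0;0 0 0 -3 0;0 0 0 -3 0;0 0 0 -2.5 0;0 0 0 0 0;0 0 0 0 0"
}}

```text
clock: 3.28
position: [0.5243, -0.1703, 0.2289]
orientation: [0.724, 0.689, -0.001, -0.002]
ft_force: [0.3, -0.2, 1.6]
finger_gap: 0.002
gripper_force: 0.0
```

{"api": "arm_command", "payload": {
  "motion": "0 0.03 0.5 0 0;0 0.03 0.5 0 0;0 0.03 0.5 0 0;0 0.03 0.5 0 0;0 0.03 0.5 0 0;0 0.03 0.5 0 0;0 0.03 0.5 0 0;0 0.03 0.5 0 0;0 0.03 0.5 0 0;0 0.03 0.5 0 0;0 0.03 0.5 0 0;0 0.03 0.5 0 0;0 0.03 0.5 0 0;0 0.03 0.5 0 0"
}}

```text
clock: 4.45
position: [0.5304, -0.1006, 0.2312]
orientation: [0.723, 0.691, -0.001, 0.002]
ft_force: [-1.9, -8.7, 4.8]
finger_gap: 0.007
gripper_force: 4.6
```

{"api": "arm_command", "payload": {
  "motion": "0 0.02 0.3 0 0;0 0.02 0.3 0 0;0 0.02 0.3 0 0;0 0.02 0.3 0 0;0 0.02 0.3 0 0;0 0 0 0 0;0 0 0 0 0"
}}

```text
clock: 5.03
position: [0.5314, -0.0856, 0.2311]
orientation: [0.723, 0.691, -0.0, 0.002]
ft_force: [-2.8, -7.8, 5.6]
finger_gap: 0.006
gripper_force: 4.2
```

```bash
python3 - <<'E'
from h import *
T=bot.camera("top");S=bot.camera("side")
a=cv2.resize(T["img"][185:265,180:320],(800,457),interpolation=cv2.INTER_CUBIC)
cv2.imwrite("pics/c2.png",a)
s=bot.sense();print(s["position"],s["ft_force"])
E
```

```text
[ 0.53133785 -0.08562558  0.23115164] [-3.05942376 -8.44922667  6.11411128]
```

View pics/c2.png

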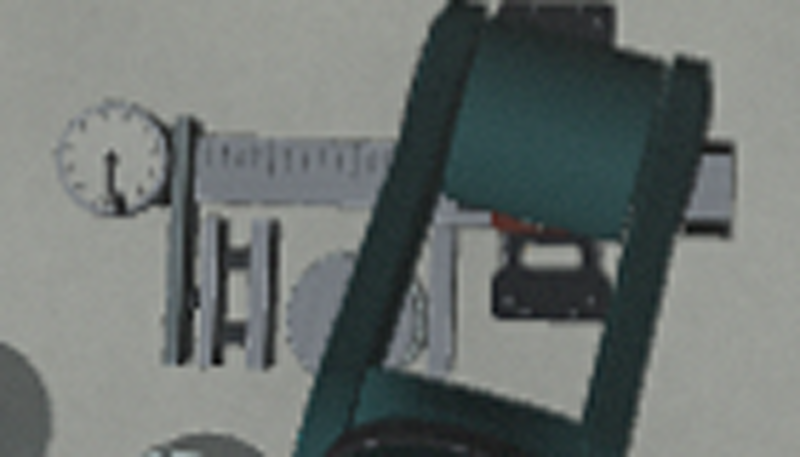

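The pointer is still at rest (tip at (118,205)). The jaw blade is at 430 and the anvil face at 278, so about 10 mm of free travel is left. I'll creep from here.

{"api": "arm_command", "payload": {
  "motion": "0 0.01 0.2 0 0;0 0.01 0.2 0 0;0 0.01 0.2 0 0;0 0.01 0.1 0 0;0 0 0.1 0 0;0 0 0 0 0;0 0 0 0 0"
}}

```text
clock: 5.72
position: [0.5318, -0.078, 0.2312]
orientation: [0.723, 0.691, -0.001, 0.002]
ft_force: [-2.2, -11.0, 5.1]
finger_gap: 0.005
gripper_force: 5.3
```

{"api": "arm_command", "payload": {
  "motion": "0 0.01 0.1 0 0;0 0 0.1 0 0;0 0 0 0 0;0 0 0 0 0"
}}

```text
clock: 6.05
position: [0.5319, -0.0761, 0.2312]
orientation: [0.723, 0.691, -0.001, 0.002]
ft_force: [-2.5, -10.5, 5.7]
finger_gap: 0.004
gripper_force: 5.5
```

```bash
cat >> h.py <<'E'
def dial(T,name=None):
    "unwrap the dial face (top camera) about its centre; angle clockwise from gauge -x, in degrees"
    g=cv2.cvtColor(T["img"],cv2.COLOR_BGR2GRAY).astype(float)
    cen=np.array([.5418,.1715]); th=np.radians(np.arange(-180,180,5)); yaw=-.05
    res=[]
    for r,z in((.012,.105),(.016,.105),(.020,.105),(.024,.103),(.028,.103)):
        a=yaw+np.pi-th
        p=np.c_[cen[0]+r*np.cos(a),cen[1]+r*np.sin(a),np.full(len(th),z)]
        rot=R.from_quat(T["rotation"]).inv()
        uv,_=cv2.projectPoints(rot.apply(p-T["origin"]),np.zeros(3),np.zeros(3),np.array(T["mtx"]),np.array(T["D"]))
        uv=uv.reshape(-1,2).astype(np.float32)
        res.append(cv2.remap(g.astype(np.float32),uv[:,:1],uv[:,1:],cv2.INTER_CUBIC).ravel())
    res=np.array(res);deg=np.degrees(th)
    for k in(slice(0,3),slice(4,5)):
        m=res[k].mean(0); w=np.clip(np.median(m)-m-15,0,None)
        i=m.argmin(); d=(deg-deg[i]+180)%360-180; ww=w*(abs(d)<35)
        print("min at",deg[i],"centroid",round(deg[i]+(ww*d).sum()/max(ww.sum(),1e-9),1),"depth",round(np.median(m)-m[i]))
    if name: cv2.imwrite(name,cv2.resize(T["img"][192:234,180:222],(590,590),interpolation=cv2.INTER_CUBIC))
E
python3 - <<'E'
from h import *
T=bot.camera("top");dial(T,"pics/d1.png")
print(bot.sense()["position"],bot.sense()["ft_force"])
E
```

```text
min at 0.0 centroid 0.9 depth 87
min at -10.0 centroid -10.3 depth 112
[ 0.53190114 -0.07610147  0.23116591] [ -3.66815324 -11.53057166   5.14294363]
```

{"api": "arm_command", "payload": {
  "motion": "0 0.01 0.1 0 0;0 0 0.1 0 0;0 0 0 0 0;0 0 0 0 0"
}}

```text
clock: 6.43
position: [0.532, -0.0741, 0.2312]
orientation: [0.723, 0.691, -0.001, 0.002]
ft_force: [-2.4, -10.6, 5.7]
finger_gap: 0.006
gripper_force: 5.5
```

{"api": "arm_command", "payload": {
  "motion": "0 0.01 0.1 0 0;0 0 0.1 0 0;0 0 0 0 0;0 0 0 0 0"
}}

```text
clock: 6.77
position: [0.5321, -0.0721, 0.2312]
orientation: [0.723, 0.691, -0.001, 0.002]
ft_force: [-2.4, -10.6, 5.7]
finger_gap: 0.002
gripper_force: 5.5
```

```bash
python3 - <<'E'
from h import *
T=bot.camera("top");dial(T)
cv2.imwrite("pics/c3.png",cv2.resize(T["img"][185:265,180:320],(800,457),interpolation=cv2.INTER_CUBIC))
E
```

```text
min at 0.0 centroid 1.0 depth 87
min at -10.0 centroid -10.3 depth 109
```

View pics/c3.png

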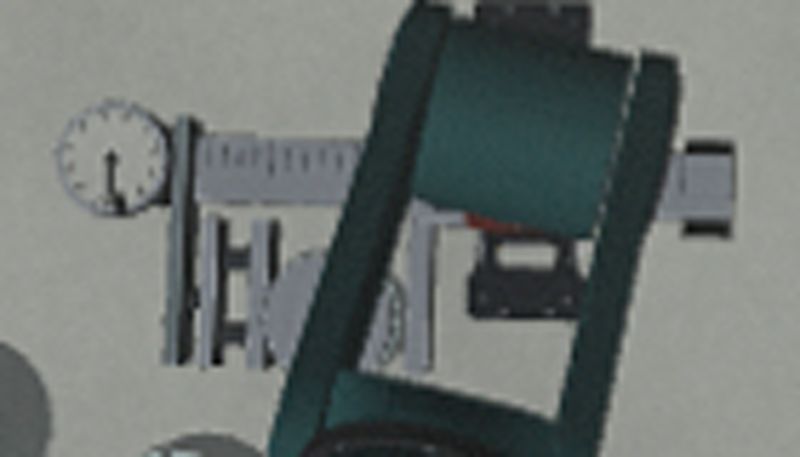

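The canister's left edge is now close to the anvil plate (~270) and the pointer has not moved yet.

{"api": "arm_command", "payload": {
  "motion": "0 0.01 0.1 0 0;0 0 0.05 0 0;0 0 0 0 0;0 0 0 0 0"
}}

```text
clock: 7.15
position: [0.5322, -0.0706, 0.2312]
orientation: [0.723, 0.691, -0.001, 0.002]
ft_force: [-2.2, -10.9, 5.1]
finger_gap: 0.007
gripper_force: 5.6
```

{"api": "arm_command", "payload": {
  "motion": "0 0.01 0.1 0 0;0 0 0.05 0 0;0 0 0 0 0;0 0 0 0 0"
}}

```text
clock: 7.48
position: [0.5323, -0.0691, 0.2312]
orientation: [0.723, 0.691, -0.001, 0.002]
ft_force: [-2.6, -11.3, 5.4]
finger_gap: 0.004
gripper_force: 5.7
```

```bash
python3 - <<'E'
from h import *
dial(bot.camera("top"))
E
```

```text
min at 14.999999999999998 centroid 14.1 depth 86
min at -10.0 centroid -7.7 depth 110
```

{"api": "arm_command", "payload": {
  "motion": "0 0.01 0.1 0 0;0 0 0.1 0 0;0 0 0.05 0 0;0 0 0 0 0;0 0 0 0 0"
}}

```text
clock: 7.95
position: [0.5324, -0.0669, 0.2312]
orientation: [0.723, 0.691, -0.001, 0.003]
ft_force: [-3.6, -13.2, 5.4]
finger_gap: 0.005
gripper_force: 6.6
```

```bash
python3 - <<'E'
from h import *
dial(bot.camera("top"))
E
```

```text
min at 59.99999999999999 centroid 60.5 depth 71
min at -10.0 centroid -10.5 depth 111
```

{"api": "arm_command", "payload": {
  "motion": "0 0.01 0.1 0 0;0 0 0.03 0 0;0 0 0 0 0;0 0 0 0 0"
}}

```text
clock: 8.33
position: [0.5325, -0.0659, 0.2312]
orientation: [0.723, 0.691, -0.001, 0.003]
ft_force: [-3.0, -13.4, 5.1]
finger_gap: 0.007
gripper_force: 7.3
```

```bash
python3 - <<'E'
from h import *
dial(bot.camera("top"))
E
```

```text
min at 85.0 centroid 82.6 depth 71
min at -10.0 centroid -10.5 depth 115
```

The pointer stands at about 83° and the zero mark at about -10°. I'll retreat and go over to the dial.

{"api": "arm_command", "payload": {
  "motion": "0 0 -1 0 0;0 0 -2 0 0;8.78 0 0 2.5 0;8.78 0 0 2.5 0;8.78 0 0 2.5 0;8.78 0 0 2.5 0;8.78 0 2.5 2.5 0;8.78 0.1 2.5 0 0;8.78 0.1 2.5 0 0;8.78 0.1 2.5 0 0;8.78 0.1 2.5 0 0;8.78 0.1 2.5 0 0;8.78 0.1 2.5 0 0;8.78 0.1 2.5 0 0;8.78 0.1 2.5 0 0;8.78 0.1 2.5 0 0;8.78 0 1.6 0 0;8.78 0 0 0 0;8.78 0 0 0 0"
}}

```text
clock: 9.97
position: [0.5406, 0.1729, 0.3549]
orientation: [0.723, 0.691, 0.0, 0.0]
ft_force: [-0.3, -0.3, -0.1]
finger_gap: 1.003
gripper_force: 0.0
```

{"api": "arm_command", "payload": {
  "motion": "8.78 0.15 -0.2 -2.5 0;8.78 0 0 -2.5 0;8.78 0 0 -2 0;8.78 0 0 -1.4 0;8.78 0 0 -0.5 0;8.78 0 0 0 0;8.78 0 0 0 0"
}}

```text
clock: 10.55
position: [0.5427, 0.1694, 0.2661]
orientation: [0.724, 0.69, 0.0, 0.0]
ft_force: [-0.1, -0.7, 0.4]
finger_gap: 1.001
gripper_force: 0.0
```

{"api": "arm_command", "payload": {
  "motion": "6.2 0 0 0 0;6.2 0 0 0 0;6.2 0 0 0 0;6.2 0 0 0 0;6.2 0 0 0 0;6.2 0 0 0 0",
  "squeeze": 12
}}

```text
clock: 11.05
position: [0.5422, 0.1701, 0.2663]
orientation: [0.724, 0.69, -0.0, -0.0]
ft_force: [-3.2, -0.1, 5.7]
finger_gap: 0.746
gripper_force: 12.0
```

{"api": "arm_command", "payload": {
  "motion": "6.2 0 0 0 -0.1;6.2 0 0 0 -0.1;6.2 0 0 0 -0.1;6.2 0 0 0 -0.1;6.2 0 0 0 -0.1;6.2 0 0 0 -0.1;6.2 0 0 0 -0.1;6.2 0 0 0 -0.1;6.2 0 0 0 0;6.2 0 0 0 0"
}}

```text
clock: 11.88
position: [0.5423, 0.1701, 0.2663]
orientation: [0.935, 0.353, 0.0, -0.0]
ft_force: [-2.8, -0.4, 5.8]
finger_gap: 0.75
gripper_force: 12.0
```

{"api": "arm_command", "payload": {
  "motion": "6.2 0 0 0 -0.1;6.2 0 0 0 -0.1;6.2 0 0 0 -0.1;6.2 0 0 0 -0.1;6.2 0 0 0 -0.1;6.2 0 0 0 -0.1;6.2 0 0 0 -0.1;6.2 0 0 0 -0.1;6.2 0 0 0 -0.02;6.2 0 0 0 0;6.2 0 0 0 0"
}}

```text
clock: 12.8
position: [0.5423, 0.1699, 0.2663]
orientation: [0.999, -0.049, 0.0, 0.0]
ft_force: [-2.9, -0.4, 6.3]
finger_gap: 0.75
gripper_force: 12.0
```

{"api": "arm_command", "payload": {
  "motion": "8.78 0 0 0 0;8.78 0 0 0 0;8.78 0 0 0 0;8.78 0 0 0 0;8.78 0 0 1 0;8.78 0 0 2.5 0;8.78 0 0 2.5 0;8.78 0 0 2.5 0;8.78 0 0 2.5 0;8.78 -1 -2.5 0 0;8.78 -1 -2.5 0 0;8.78 -1 -2.5 0 0;8.78 -1 -2.5 0 0;8.78 -1 -2.5 0 0;8.78 -1 -2.5 0 0;8.78 -1 -2.5 0 0;8.78 -1 -2.5 0 0;8.78 0 0 0 0;8.78 0 0 0 0"
}}

```text
clock: 14.38
position: [0.4622, -0.0309, 0.3763]
orientation: [0.999, -0.05, 0.0, -0.0]
ft_force: [-0.1, -0.6, -0.2]
finger_gap: 0.996
gripper_force: 0.0
```

```bash
python3 - <<'E'
from h import *
dial(bot.camera("top"),"pics/d2.png")
E
```

```text
min at 80.0 centroid 81.6 depth 68
min at 80.0 centroid 82.0 depth 87
```

View pics/d2.png

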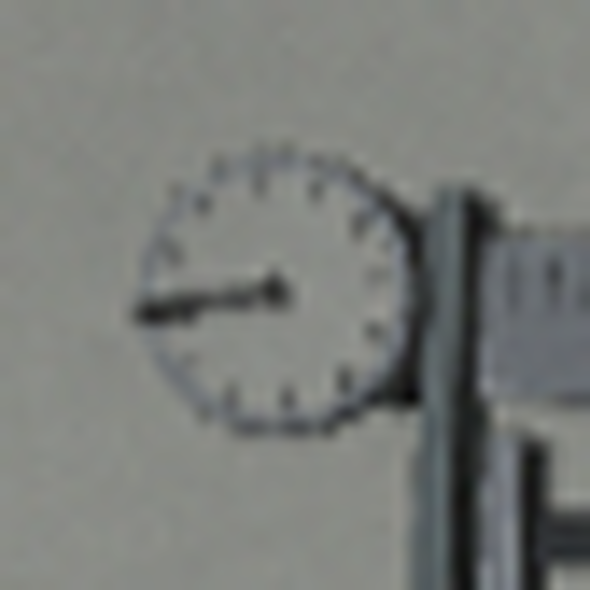

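The bar and the pointer coincide, from hub (275,290) to (150,312), and the tick opposite at (378,275) lies on the same line. A last check of the canister and bystanders follows, then hand-in.

```bash
python3 - <<'E'
from h import *
S=bot.camera("side");P=cloud(S)
for t in("canister","kettle","teapot"):
    for r in bot.look_for(S,t)[:3]:
        b=np.array(r["bbox"])*[560,420,560,420];print(t,round(r["score"],2),b.round())
X=P.reshape(-1,3);m=(abs(X[:,0]-.445)<.05)&(abs(X[:,1]-.045)<.06)&(X[:,2]>.115)&(X[:,2]<.15)
print(m.sum(),X[m].mean(0),X[m].min(0),X[m].max(0))
dial(bot.camera("top"))
ok=m.sum()>30
if ok: print(bot.hand_in())
E
```

```text
canister 0.73 [208. 169.  32.  55.]
canister 0.71 [249. 181.  26.  34.]
canister 0.64 [219. 144.  31.  49.]
kettle 0.7 [353. 272.  55.  70.]
teapot 0.85 [285. 129.  30.  34.]
211 [0.43868037 0.03831919 0.12873259] [0.4123735  0.00661649 0.11509978] [0.46522586 0.07933667 0.13652762]
min at 80.0 centroid 81.6 depth 67
min at 80.0 centroid 81.5 depth 92
the job is handed in; nothing more can be done
None
```

The job is handed in: the jaw is shut on the upright canister, the pointer has swung about 82° and the zero mark is turned under it; the kettle and teapot show no movement in the pictures, and the clock read about 15 s.

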